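Set the coin rolls in the till's coin tray by size

ROBOT

A 6-joint arm with a two-finger parallel gripper is mounted at the origin on a cart in front of the work surface, level with it; the furniture and walls round the work are solid. World frame = base frame: x ahead of the robot, y to its left, z up, the work surface at z = 0. Lengths are in m, angles in rad, forces in N, time in s.
With the tool pointing down it reaches from about 0.25 to 0.725 m from the base axis. Payload 4 kg.
Tool frame: the origin (TCP) lies midway between the tips of the shut fingers; the grasp point (between the pads) lies 19 mm behind it; z points along the fingers, y is the line along which they close (so a half turn about z gives the same grasp; the last joint's range is limited). The gripper opens to 85 mm and grips with 20 to 120 N. Pads are 22 mm wide; open, the fingers measure 114 mm over their backs; the gripper's body (76 mm by 85 mm) begins 54 mm behind the grasp point. The pads swing forward as they close: fully open they stand 13 mm farther back than shut.
Start: joints at [1.168, 0.241, 0.005, 1.335, 0, 1.571], TCP at [0.196, 0.46, 0.231] pointing down, gripper open.
Joint ranges: [-2.72, 2.72], [-1.05, 1.87], [-1.09, 1.28], [-1.99, 2.15], [-1.42, 1.44], [-3.14, 3.14]. Speed limits (rad/s): [2.79, 2.79, 3.14, 3.14, 3.14, 3.14].

INTERFACE

Orientations are given as a unit quaternion [x, y, z, w].
In Python, from workcell import monitor, vision, job gives the robot as it stands.
- The arm moves only by the tool move_arm, never from a script. Its argument "moves" is a list that holds one entry, the list of rows, each a list of 5 numbers: the shift along the world's x, y, z in m, then the turn about the world's z in degrees, then the opening in per cent of the stroke, from 0 (shut) to 100 (fully open). In form: [[[x, y, z, turn, gripper], ...]]. A call has 1 to 5 rows; each row is the pose to reach, as a shift and turn from the pose commanded when the call began; what a row does not reach only later rows make up. A row lasts 1/8 s, in which the tool goes at most 62.5 mm and 10.7 degrees, less where a joint would pass 70% of its speed; a pose out of reach is approached as far as the arm can. A call with a gripper value outside its range is refused whole. The fingers move at their own pace and stop on an object; the grip force is fixed at half the most. Time passes only in rows, so rows that repeat a pose let the fingers close. It gives the time, the measured TCP pose, the force, the opening and the grip force at its end, in the units of the state.
- monitor.get_obs(): the state, without advancing time (a new reading comes with each control period).
- vision.camera(name): name is "side" or "top" or "wrist"; returns a dict with "color" (420x560x3 uint8, red, green, blue), "camera_matrix" (3x3 intrinsics, pixels), "k1" (the pictures are not rectified: a ray, as slopes to the right and down, at radius r is drawn at 1 + k1 r^2 times it, then the intrinsics apply), "eye" and "attitude" of the camera in the world; the wrist camera has in their place "hand_eye" (4x4, takes a point from camera to tool coordinates, whose origin is the TCP and whose axes are the flange's). Camera axes: x right, y up, looking along -z (the intrinsics and any distortion apply to the point x, -y, -z); pixel columns grow to the right and rows downward; lengths in m; the calibration is good to about 2 mm. A picture is of the moment at which its call begins: read the wrist's pose just before it. There is no depth.
- job.job_done(): hands the job in; it is judged then, once.
The state is a dict: "clock": time; "joint_pos": joint angles; "joint_vel": joint speeds; "tau": joint torques, N m; "eef_pos": TCP position; "tool_rot": TCP orientation; "ft_force": force on the tool from outside, world axes, zero at the start; "ft_torque": the same for the moment, N m; "grip_width": finger opening in m; "grasp_force": force on a finger pad.
Only numpy, scipy, OpenCV 4.12 (cv2) and the standard library are available. Lean on these libraries where they do the work, as an engineer would, in place of code of your own. Each camera call takes 0.05 s, during which the arm holds its last target. There are 200 camera calls.

TASK

Make up the till's float: lay the four paper coin rolls in the grey coin tray, each bedded in the cradle of its own size, so that they run in order from the thinnest in the narrowest cradle to the thickest in the widest, each centred across the tray. Set them down, do not drop them (the wraps burst), and leave everything else on the counter where it is.

Things in the scene. Friction and masses are not known exactly. Their poses are not given: they have to be found in the camera images.
- coin_roll_a: Coin roll, thinnest and longest of four: coins wrapped in brown kraft paper, lying on its side; diameter 18 mm, length 58 mm, about 100 g. Origin at its centre, 9 mm above what it lies on; x axis along the roll. It does not roll away by itself. Grip it lengthways, fingers on its two flat ends at axis height; neighbours in the tray stand 12 mm apart, but the ends stay free there.
- coin_roll_b: Coin roll, second thinnest of four: coins wrapped in brown kraft paper, lying on its side; diameter 22 mm, length 53 mm, about 140 g. Origin at its centre, 11 mm above what it lies on; x axis along the roll. It does not roll away by itself. Grip it lengthways, fingers on its two flat ends at axis height; neighbours in the tray stand 12 mm apart, but the ends stay free there.
- coin_roll_c: Coin roll, second thickest of four: coins wrapped in brown kraft paper, lying on its side; diameter 26 mm, length 48 mm, about 170 g. Origin at its centre, 13 mm above what it lies on; x axis along the roll. It does not roll away by itself. Grip it lengthways, fingers on its two flat ends at axis height; neighbours in the tray stand 12 mm apart, but the ends stay free there.
- coin_roll_d: Coin roll, thickest and shortest of four: coins wrapped in brown kraft paper, lying on its side; diameter 30 mm, length 43 mm, about 200 g. Origin at its centre, 15 mm above what it lies on; x axis along the roll. It does not roll away by itself. Grip it lengthways, fingers on its two flat ends at axis height; neighbours in the tray stand 12 mm apart, but the ends stay free there.
- coin_tray: Fixed grey coin tray, 152 mm along the row (x axis) by 56 mm (y), turned any way. Origin: centre of its underside. Top 19 mm high, end cheeks 27. Four shallow round cradles along y, open-ended, narrowest at -x: mid lines at x = -57, -25, +11, +51 mm; a bedded roll's axis is at z = 24.6, 25.9, 27.2, 28.5 mm. Fingers 5 mm below the axis clear the top.
- stamp: Bystander: wooden hand stamp with turned handle, 34 x 46 mm, 67 mm tall, origin under its centre; leave it standing.
- label_roll: Bystander: white roll of labels lying flat, 69 mm across, 30 mm high, origin under its centre; leave it.
Things that resemble listed ones, but are neither listed nor needed, are in the scene too. Leave any turquoise look-alike of the coin_roll_c alone.

How it is judged:
By the outcome, as a careful person would: the job done as asked, in the order asked, and still so for the second after the job is handed in, with the robot touching nothing.
It also fails if it takes over 88 s, if anything falls off the work surface, if the arm or the gripper's body presses on something with over 40 N, if the wrist force passes 120 N, or if a joint passes its speed limit or range.

## Working session

There is one attempt and no reset: what is moved stays moved. The work goes in short steps, Python scripts to look and compute and a tool call to move; the robot and the scene stay as the last step left them, time stands still between calls to the robot, and variables do not carry over. Pictures are saved under pics/ and viewed, at most 14 in all, crops included, and the job is handed in when it is done.

Besides the shell and the picture viewer there is one more tool, called after "Call:" by a JSON object that holds its "name" and its "arguments", one argument or row to a line. move_arm: Moves the arm, as the interface text tells. Its arguments: {"type":"object","properties":{"moves":{"type":"array","items":{"type":"array","items":{"type":"array","items":{"type":"number"}}}}},"required":["moves"]}

```bash
ls; mkdir -p pics; python3 - <<'E'
from workcell import monitor, vision
import cv2,pickle
o=monitor.get_obs();print({k:o[k] for k in('clock','eef_pos','tool_rot','grip_width')})
d={}
for n in('top','side'):
    c=vision.camera(n);d[n]=c;cv2.imwrite(f'pics/{n}0.png',c['color'][:,:,::-1]);print(n,{k:v for k,v in c.items() if k!='color'})
pickle.dump(d,open('cams.pkl','wb'))
E
```

```text
pics
{'clock': 0.0, 'eef_pos': array([0.19573778, 0.45939893, 0.23040814]), 'tool_rot': array([ 2.00032792e-01,  9.79788638e-01, -1.02602733e-03, -2.32552519e-04]), 'grip_width': 0.08553607708671215}
top {'camera_matrix': array([[529.09250503,   0.        , 274.96202866],
       [  0.        , 529.09250503, 209.61265128],
       [  0.        ,   0.        ,   1.        ]]), 'k1': -0.06989012016205082, 'eye': array([ 0.33657266, -0.30051188,  0.92208359]), 'attitude': array([ 0.03604266, -0.03278535, -0.70435458,  0.70817418])}
side {'camera_matrix': array([[522.03454986,   0.        , 275.48383805],
       [  0.        , 522.03454986, 202.92583673],
       [  0.        ,   0.        ,   1.        ]]), 'k1': -0.11679194964286234, 'eye': array([ 0.72015027, -0.65585405,  0.75551824]), 'attitude': array([0.25819129, 0.08239645, 0.30725588, 0.91221813])}
```

View pics/top0.png

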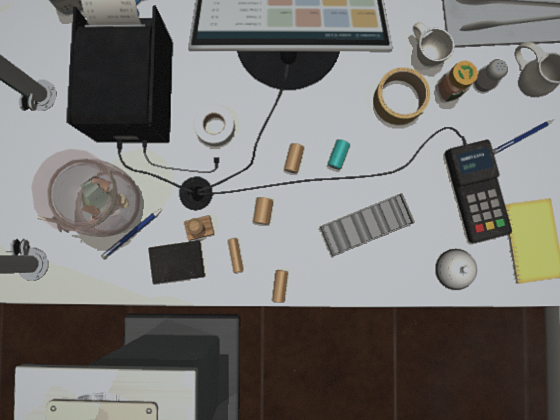

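View pics/side0.png

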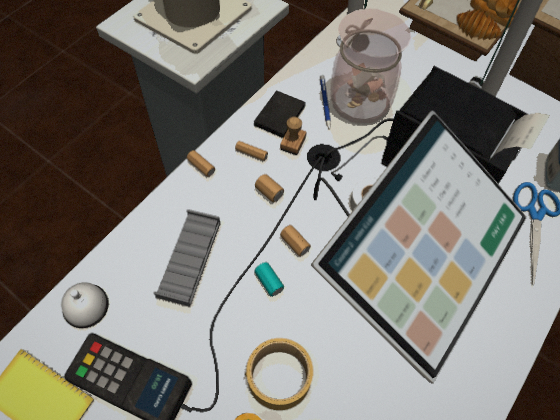

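Top view: the brown kraft rolls are at about (294,158), (262,211), (235,254) and (280,286). The look-alikes are the turquoise roll (340,153), the stamp (199,227) and the cork-like ring (402,95). The tray is at (366,224) and the label roll at (214,126).

```bash
cat > h.py <<'E'
import numpy as np,cv2
from scipy.spatial.transform import Rotation as R
def rays(c,uv):
    K=c['camera_matrix'];uv=np.asarray(uv,float).reshape(-1,2)
    d=(uv-K[:2,2])/[K[0,0],K[1,1]];s=d.copy()
    for _ in range(20): s=d/(1+c['k1']*(s**2).sum(1,keepdims=True))
    return np.c_[s[:,0],-s[:,1],-np.ones(len(s))]
def pose(c,o=None):
    if 'eye' in c: return np.array(c['eye']),R.from_quat(c['attitude']).as_matrix()
    H=np.array(c['hand_eye']);Rt=R.from_quat(o['tool_rot']).as_matrix()
    return np.array(o['eef_pos'])+Rt@H[:3,3],Rt@H[:3,:3]
def plane(c,uv,z,o=None):
    e,A=pose(c,o);d=rays(c,uv)@A.T
    return e+d*((z-e[2])/d[:,2])[:,None]
def proj(c,P,o=None):
    e,A=pose(c,o);p=(np.atleast_2d(P)-e)@A;s=np.c_[p[:,0],-p[:,1]]/-p[:,2:]
    s=s*(1+c['k1']*(s**2).sum(1,keepdims=True));K=c['camera_matrix']
    return s*[K[0,0],K[1,1]]+K[:2,2]
def brown(im):
    h=cv2.cvtColor(im,cv2.COLOR_RGB2HSV)
    return cv2.inRange(h,(5,70,60),(22,255,255))
def blobs(c,z,o=None,mask=None,amin=150):
    m=brown(c['color']) if mask is None else mask
    out=[]
    for k in cv2.findContours(m,cv2.RETR_EXTERNAL,cv2.CHAIN_APPROX_NONE)[0]:
        if cv2.contourArea(k)<amin: continue
        P=plane(c,k,z,o)[:,:2].astype(np.float32)
        (x,y),(a,b),t=cv2.minAreaRect(P*1000)
        if a<b:a,b,t=b,a,t+90
        u=k.reshape(-1,2).mean(0).round()
        out.append((u,np.round([x,y,a,b,(t+90)%180-90],1),len(k)))
    return out
E
python3 - <<'E'
from h import *
import pickle
d=pickle.load(open('cams.pkl','rb'))
for n in d:
    print(n)
    for b in blobs(d[n],.012): print(*b)
c=d['top'];h=cv2.cvtColor(c['color'],cv2.COLOR_RGB2HSV)
m=cv2.inRange(h,(0,0,50),(180,60,185));z=np.zeros_like(m);z[185:265,310:422]=m[185:265,310:422]
z=cv2.morphologyEx(z,cv2.MORPH_CLOSE,np.ones((7,7)))
for b in blobs(c,.021,mask=z): print('tray',*b)
im=cv2.resize(c['color'][135:305,180:420],None,fx=3.3,fy=3.3,interpolation=cv2.INTER_CUBIC)
cv2.imwrite('pics/crop1.png',im[:,:,::-1])
E
```

```text
top
[280. 286.] [ 294.6 -304.7   53.    20.1   -6.9] 79
[235. 255.] [ 347.2 -228.3   58.2   15.8   11.4] 78
[199. 228.] [ 394.  -164.4   45.2   33.7  -75.6] 84
[263. 210.] [ 424.5 -275.    43.9   27.6   -8.9] 74
[294. 158.] [ 517.6 -328.7   49.1   23.8  -13.8] 73
[450.  87.] [ 651.1 -607.6   48.    36.7  -61.6] 79
[403.  94.] [ 635.9 -523.4   94.7   91.3  -26.8] 148
[465.  73.] [ 673.4 -635.5   45.7   44.5   43.5] 70
[364.  18.] [ 775.1 -454.6   45.    30.8  -89.3] 76
side
[279. 374.] [ 623.  -510.   100.9   93.4  -70.5] 197
[425. 335.] [ 759.5 -335.8   50.    40.1  -12.3] 118
[455. 282.] [ 760.1 -234.4   54.6   43.2  -14.5] 83
[413. 279.] [ 704.5 -269.9   58.8   44.6  -13.5] 88
[368. 276.] [ 644.1 -308.2   62.1   47.1  -12.3] 93
[295. 240.] [ 516.1 -325.9   53.7   27.   -14.2] 69
[445. 232.] [ 703.4 -164.1   57.3   39.5  -17.9] 92
[403. 228.] [ 644.9 -198.9   59.2   41.2  -17. ] 87
[268. 187.] [ 421.  -271.6   50.4   32.1   -7.8] 67
[200. 163.] [ 294.5 -303.9   62.    22.7   -6.7] 66
[251. 150.] [ 349.1 -228.8   60.6   20.1   11.2] 72
[293. 134.] [ 388.2 -150.2   82.3   39.2  -64.4] 127
[375.  89.] [448.   35.5  60.5  36.2 -49.1] 85
[547.  17.] [649.5 505.2 101.2  64.6 -85.4] 89
[459.  17.] [474.6 390.1 222.1 217.   89.7] 312
tray [366. 225.] [ 399.7 -452.3  159.    59.4  -67.8] 232
```

View pics/crop1.png

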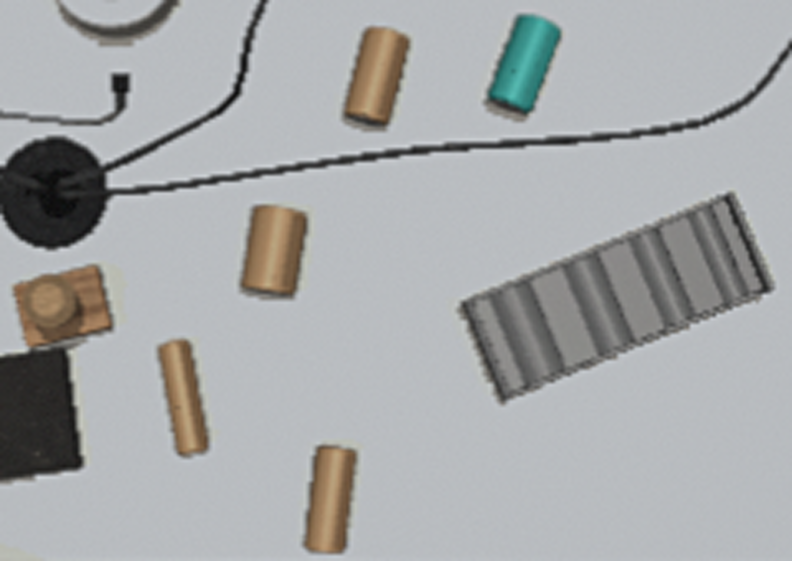

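Sizes match: A (347,-228), B (295,-305), C (518,-329), D (425,-275). The side view has several dark upright posts, so I'll check them before swinging past.

```bash
python3 - <<'E'
from h import *
import pickle
from workcell import monitor,vision
d=pickle.load(open('cams.pkl','rb'));c=d['top'];s=d['side']
for uv in [(35,263),(42,97),(90,200),(120,75)]:
    p=plane(c,[uv],0)[0];print(uv,p.round(3),proj(s,p).round(),proj(s,p+[0,0,.3]).round())
o=monitor.get_obs();w=vision.camera('wrist');cv2.imwrite('pics/w0.png',w['color'][:,:,::-1])
print(w['hand_eye'],w['camera_matrix'][0,0],w['k1'])
# tray profile along row
P0=np.array([.3997,-.4523]);u=np.array([np.cos(np.radians(-67.8)),np.sin(np.radians(-67.8))])
g=cv2.cvtColor(c['color'],cv2.COLOR_RGB2GRAY).astype(np.float32)
v=np.array([-u[1],u[0]])
xs=np.arange(-84,86,3);prof=0
for k in (-15,-7,0,7,15):
    P=np.c_[P0+xs[:,None]/1000*u+k/1000*v,np.full(len(xs),.019)]
    q=proj(c,P).astype(np.float32);prof=prof+cv2.remap(g,q[:,0],q[:,1],cv2.INTER_LINEAR).ravel()/5
print(list(zip(xs.tolist(),prof.astype(int).tolist())))
E
```

```text
(35, 263) [0.33  0.127 0.   ] [[348.  44.]] [[369. -92.]]
(42, 97) [0.631 0.13  0.   ] [[477. 109.]] [[538. -22.]]
(90, 200) [0.442 0.032 0.   ] [[370.  93.]] [[400. -43.]]
(120, 75) [ 0.671 -0.013  0.   ] [[464. 166.]] [[531.  37.]]
[[-1.06776644e-03  9.46474261e-01  3.22777529e-01  8.36560372e-02]
 [ 9.99998912e-01  1.33924924e-03 -6.19001139e-04  4.31128112e-04]
 [-1.01814821e-03  3.22776517e-01 -9.46474661e-01 -1.42905177e-01]
 [ 0.00000000e+00  0.00000000e+00  0.00000000e+00  1.00000000e+00]] 366.65705301171954 0.01629625160252464
[(-84, 187), (-81, 189), (-78, 156), (-75, 74), (-72, 94), (-69, 120), (-66, 141), (-63, 137), (-60, 95), (-57, 94), (-54, 108), (-51, 127), (-48, 132), (-45, 106), (-42, 94), (-39, 90), (-36, 135), (-33, 139), (-30, 138), (-27, 138), (-24, 138), (-21, 130), (-18, 91), (-15, 99), (-12, 118), (-9, 135), (-6, 110), (-3, 93), (0, 94), (3, 135), (6, 136), (9, 135), (12, 135), (15, 136), (18, 103), (21, 94), (24, 114), (27, 135), (30, 105), (33, 86), (36, 121), (39, 134), (42, 132), (45, 133), (48, 134), (51, 109), (54, 95), (57, 121), (60, 123), (63, 89), (66, 110), (69, 133), (72, 119), (75, 55), (78, 118), (81, 183), (84, 187)]
```

View pics/w0.png

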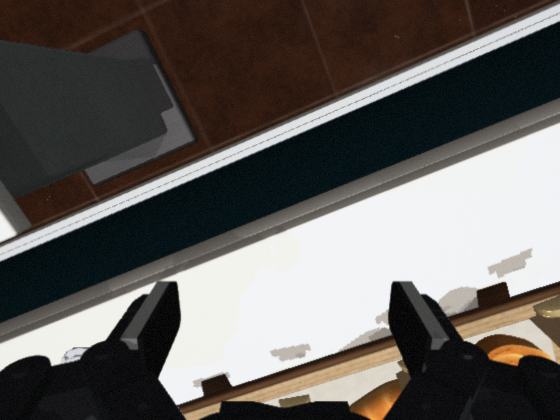

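The wrist view is unclear and the two dark posts at top-view left, (35,263) and (42,97), matter for the path, so I'll crop them.

```bash
python3 - <<'E'
from h import *
import pickle
d=pickle.load(open('cams.pkl','rb'));c=d['top'];s=d['side']
for p in ([.33,.127,0],[.631,.13,0]):
    for z in (0,.05,.1,.2,.3,.4): 
        q=np.array(p)+[0,0,z];print(z,proj(c,q).round(),proj(s,q).round())
a=cv2.resize(c['color'][40:300,0:180],None,fx=2.2,fy=2.2,interpolation=2)
b=cv2.resize(s['color'][0:190,310:510],None,fx=2,fy=2,interpolation=2)
o=np.zeros((572,396+400,3),np.uint8);o[:a.shape[0],:396]=a;o[:380,396:]=b
cv2.imwrite('pics/crop2.png',o[:,:,::-1])
E
```

```text
0 [[ 35. 263.]] [[348.  44.]]
0.05 [[ 22. 263.]] [[351.  25.]]
0.1 [[  7. 263.]] [[354.   5.]]
0.2 [[-29. 263.]] [[361. -40.]]
0.3 [[-75. 263.]] [[369. -92.]]
0.4 [[-136.  263.]] [[ 378. -151.]]
0 [[42. 97.]] [[477. 109.]]
0.05 [[30. 88.]] [[486.  91.]]
0.1 [[16. 78.]] [[495.  72.]]
0.2 [[-17.  55.]] [[515.  29.]]
0.3 [[-58.  26.]] [[538. -22.]]
0.4 [[-112.  -12.]] [[565. -82.]]
```

View pics/crop2.png

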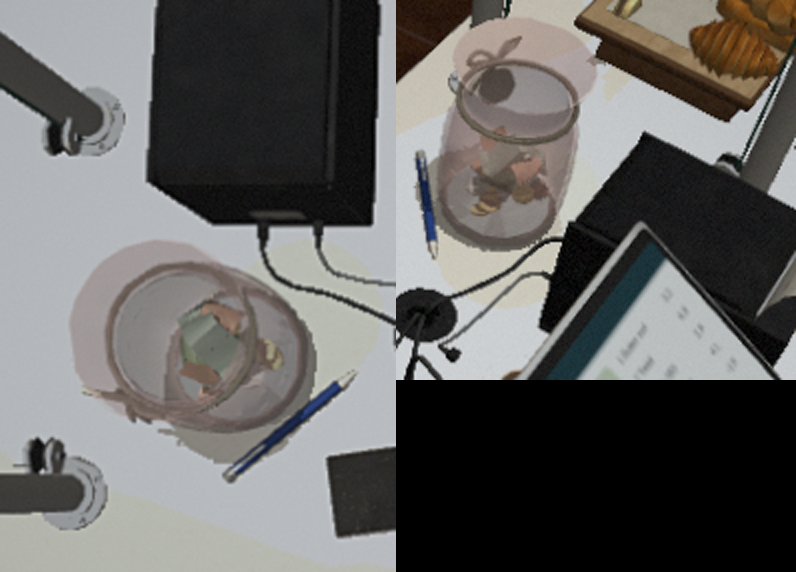

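The top view shows two vertical posts (a guard) at world (.33,.127) and (.63,.13). The jar is at about (.44,.03). I'll pass inside the near post at small radius, keeping the start orientation because the camera then points inward.

Call:
{"name": "move_arm", "arguments": {
  "moves": [
    [[0.004,-0.06,0,0,100],[0.008,-0.12,0,0,100],[0.011,-0.18,0,0,100],[0.013,-0.24,0,0,100],[0.015,-0.3,0,0,100]]
  ]
}}

```text
clock: 0.78
eef_pos: [0.2106, 0.1582, 0.2311]
tool_rot: [0.199, 0.98, -0.0, 0.0]
ft_force: [1.7, -0.3, 0.3]
grip_width: 0.0852
grasp_force: 0.0
```

Call:
{"name": "move_arm", "arguments": {
  "moves": [
    [[0.016,-0.06,0,0,100],[0.034,-0.12,0,0,100],[0.045,-0.18,0,0,100],[0.06,-0.235,0,-10,100],[0.08,-0.29,0,-20,100]]
  ]
}}

```text
clock: 1.4
eef_pos: [0.2907, -0.1322, 0.2315]
tool_rot: [0.371, 0.929, 0.0, 0.001]
ft_force: [1.2, 0.4, 0.9]
grip_width: 0.0857
grasp_force: 0.0
```

Call:
{"name": "move_arm", "arguments": {
  "moves": [
    [[0.03,-0.045,0,-10,100],[0.06,-0.09,0,-20,100],[0.09,-0.13,0,-30,100],[0.11,-0.17,0,-35,100],[0.11,-0.17,0,-35,100]]
  ]
}}

```text
clock: 2.02
eef_pos: [0.4017, -0.3021, 0.2299]
tool_rot: [0.631, 0.776, -0.0, -0.001]
ft_force: [-0.3, 1.3, 0.1]
grip_width: 0.0852
grasp_force: 0.0
```

```bash
cat > look.py <<'E'
import sys
from h import *
from workcell import monitor,vision
o=monitor.get_obs();w=vision.camera('wrist')
R_=R.from_quat(o['tool_rot']).as_matrix()
print(np.round(o['clock'],2),np.round(o['eef_pos'],4),'tooly',np.degrees(np.arctan2(R_[1,1],R_[0,1])).round(1),'w',round(o['grip_width'],4))
for b in blobs(w,float(sys.argv[2]),o,amin=600): print(*b)
cv2.imwrite(f'pics/{sys.argv[1]}.png',w['color'][:,:,::-1])
import pickle;pickle.dump((o,w),open(f'{sys.argv[1]}.pkl','wb'))
E
python3 look.py w1 .012
```

```text
2.02 [ 0.4017 -0.3021  0.2299] tooly 11.8 w 0.0852
[389. 217.] [ 520.5 -327.5   51.5   25.5  -15. ] 120
[315. 147.] [ 425.4 -271.7   47.2   28.4  -14.2] 131
[244.  81.] [ 347.  -225.9   58.8   16.6   11.8] 154
[309.  22.] [ 395.5 -166.4   36.5   35.   -78. ] 165
```

View pics/w1.png

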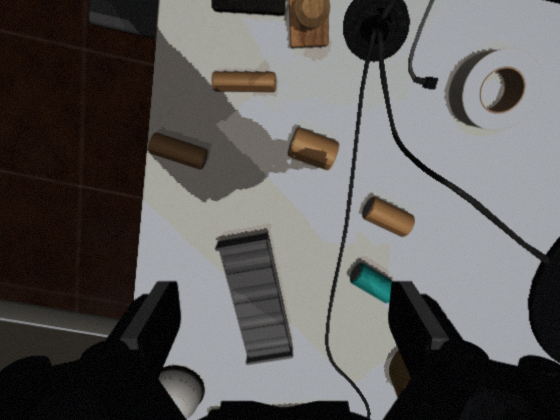

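Wrist view: A (244,81), D (315,147), C (389,217), B in shadow (178,150), turquoise (372,282), and the tray spanning (220,240)–(291,360). I'll measure the tray and B from this frame, then hover over A.

```bash
cat > tray.py <<'E'
import sys,pickle
from h import *
o,w=pickle.load(open('w1.pkl','rb'))
h=cv2.cvtColor(w['color'],cv2.COLOR_RGB2HSV)
m=np.zeros(h.shape[:2],np.uint8)
q=cv2.inRange(h,(0,0,0),(180,255,125));m[222:375,205:302]=q[222:375,205:302]
m=cv2.morphologyEx(cv2.morphologyEx(m,cv2.MORPH_CLOSE,np.ones((9,9))),cv2.MORPH_OPEN,np.ones((15,15)))
for z in (.019,.023,.0): print('tray',z,*[b[1] for b in blobs(w,z,o,mask=m,amin=1000)])
b=np.zeros_like(m);qb=cv2.inRange(h,(3,90,30),(25,255,140));b[120:180,140:215]=qb[120:180,140:215]
for k in blobs(w,.011,o,mask=b,amin=300): print('B',*k)
g=cv2.cvtColor(w['color'],cv2.COLOR_RGB2GRAY).astype(np.float32)
P0=np.array([.3997,-.4523]);a=np.radians(-67.8);u=np.array([np.cos(a),np.sin(a)]);v=np.array([-u[1],u[0]])
xs=np.arange(-84,86,2.);prof=0
for k in (-15,-7,0,7,15):
    p=proj(w,np.c_[P0+xs[:,None]/1000*u+k/1000*v,np.full(len(xs),.019)],o).astype(np.float32)
    prof=prof+cv2.remap(g,p[:,0],p[:,1],cv2.INTER_LINEAR).ravel()/5
print([(int(x),int(y)) for x,y in zip(xs,prof)])
E
python3 tray.py
```

```text
tray 0.019 [ 401.6 -449.2  167.6   58.2  -68.8]
tray 0.023 [ 401.4 -446.6  165.8   57.5  -68.8]
tray 0.0 [ 402.5 -461.5  176.7   61.3  -68.8]
B [178. 151.] [ 293.3 -302.5   55.5   21.9   -7.1] 142
[(-84, 69), (-82, 62), (-80, 35), (-78, 14), (-76, 17), (-74, 20), (-72, 54), (-70, 62), (-68, 72), (-66, 73), (-64, 70), (-62, 54), (-60, 57), (-58, 62), (-56, 65), (-54, 72), (-52, 79), (-50, 76), (-48, 73), (-46, 61), (-44, 56), (-42, 49), (-40, 48), (-38, 67), (-36, 70), (-34, 70), (-32, 70), (-30, 70), (-28, 70), (-26, 70), (-24, 69), (-22, 62), (-20, 55), (-18, 60), (-16, 65), (-14, 72), (-12, 79), (-10, 79), (-8, 75), (-6, 64), (-4, 57), (-2, 52), (0, 68), (2, 72), (4, 73), (6, 72), (8, 74), (10, 75), (12, 74), (14, 74), (16, 68), (18, 66), (20, 72), (22, 79), (24, 88), (26, 92), (28, 82), (30, 70), (32, 59), (34, 70), (36, 77), (38, 78), (40, 78), (42, 78), (44, 77), (46, 78), (48, 76), (50, 69), (52, 72), (54, 80), (56, 88), (58, 89), (60, 78), (62, 61), (64, 65), (66, 76), (68, 76), (70, 66), (72, 36), (74, 20), (76, 23), (78, 49), (80, 85), (82, 135), (84, 163)]
```

Call:
{"name": "move_arm", "arguments": {
  "moves": [
    [[-0.03,0.035,-0.04,0,80],[-0.055,0.075,-0.07,0,80],[-0.055,0.075,-0.12,0,80],[-0.055,0.075,-0.12,0,80]]
  ]
}}

```text
clock: 2.58
eef_pos: [0.3424, -0.2219, 0.1092]
tool_rot: [0.629, 0.777, -0.0, -0.004]
ft_force: [0.0, -1.0, 0.8]
grip_width: 0.0682
grasp_force: 0.0
```

```bash
python3 look.py w2 .009
```

```text
2.58 [ 0.3424 -0.2219  0.1092] tooly 12.0 w 0.0682
[219. 305.] [ 307.9 -308.4   28.1   24.3   -6.7] 111
[291. 219.] [ 347.9 -227.    59.7   19.    11.1] 204
[389. 146.] [ 403.6 -163.2   49.8   48.3  -75.2] 259
```

View pics/w2.png

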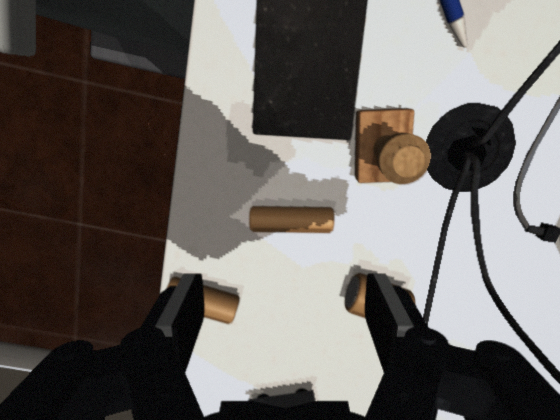

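A close up: (347.9,-227.0), 11°, between the fingers; it appears at (291,219). Descending.

Call:
{"name": "move_arm", "arguments": {
  "moves": [
    [[0.001,-0.002,-0.04,-1,80],[0.002,-0.002,-0.075,-1,80],[0.002,-0.002,-0.095,-1,80],[0.002,-0.002,-0.105,-1,80],[0.002,-0.002,-0.105,-1,80]]
  ]
}}

```text
clock: 3.25
eef_pos: [0.3489, -0.2276, 0.0071]
tool_rot: [0.637, 0.771, 0.0, 0.001]
ft_force: [-0.6, -0.6, 0.6]
grip_width: 0.0686
grasp_force: 0.0
```

Call:
{"name": "move_arm", "arguments": {
  "moves": [
    [[0,0,-0.004,0,80],[0,0,-0.007,0,80],[0,0,-0.007,0,50],[0,0,-0.007,0,30],[0,0,-0.007,0,30]]
  ]
}}

```text
clock: 3.88
eef_pos: [0.3484, -0.2273, -0.0001]
tool_rot: [0.637, 0.771, -0.0, 0.001]
ft_force: [-0.5, -0.0, 6.0]
grip_width: 0.0563
grasp_force: 63.6
```

```bash
python3 look.py w3 .009
```

```text
3.88 [ 3.484e-01 -2.273e-01 -1.000e-04] tooly 10.9 w 0.0563
[286. 297.] [ 348.7 -228.3   59.7   19.3   10.8] 437
[520. 212.] [ 428.2 -176.3   43.5   34.5  -65.6] 310
[441. 164.] [ 398.4 -164.3   50.1   37.6  -75.7] 541
```

View pics/w3.png

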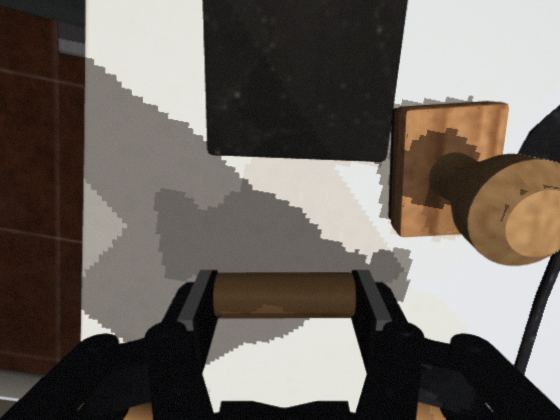

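A is gripped squarely at both ends (63 N) at (286,297). Lifting and carrying it to the tray.

Call:
{"name": "move_arm", "arguments": {
  "moves": [
    [[0,0,0.01,0,30],[0,0,0.03,0,30],[0,0,0.07,0,30],[0,0,0.115,0,30],[0.005,-0.03,0.151,0,30]]
  ]
}}

```text
clock: 4.55
eef_pos: [0.3525, -0.2559, 0.1523]
tool_rot: [0.636, 0.772, 0.0, -0.0]
ft_force: [0.7, -1.1, -1.8]
grip_width: 0.0565
grasp_force: 64.1
```

Call:
{"name": "move_arm", "arguments": {
  "moves": [
    [[0.015,-0.055,0,3,30],[0.03,-0.11,0,6,30],[0.045,-0.165,0,9,30],[0.06,-0.22,0,11,30],[0.068,-0.248,0,11,30]]
  ]
}}

```text
clock: 5.18
eef_pos: [0.4209, -0.5074, 0.1497]
tool_rot: [0.56, 0.828, -0.0, -0.0]
ft_force: [-0.2, 0.8, -1.3]
grip_width: 0.0567
grasp_force: 64.1
```

Call:
{"name": "move_arm", "arguments": {
  "moves": [
    [[0,0,0,0,30],[0,0,0,0,30]]
  ]
}}

```text
clock: 5.42
eef_pos: [0.4205, -0.5041, 0.1498]
tool_rot: [0.56, 0.829, 0.0, -0.001]
ft_force: [-0.3, 0.1, -1.1]
grip_width: 0.0565
grasp_force: 64.1
```

```bash
python3 look.py w4 .15
```

```text
5.42 [ 0.4205 -0.5041  0.1498] tooly 21.9 w 0.0565
[504. 287.] [ 512.1 -471.3   48.3   21.    68.3] 266
[520.  18.] [ 456.9 -374.7   25.7   12.4  -16.4] 169
```

View pics/w4.png

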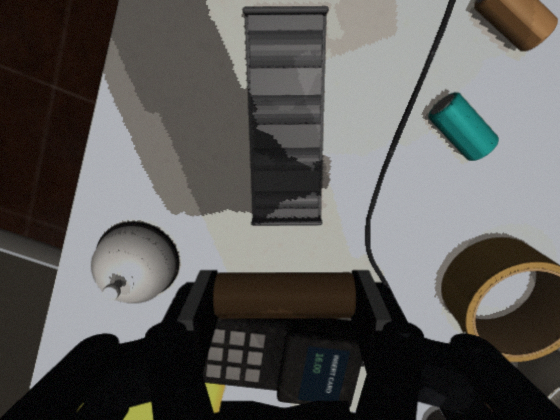

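The tray is now fully visible at rows 8–224, cols 243–328, narrow end nearest the hand. I'll extract its edges numerically.

```bash
cat > edges.py <<'E'
import pickle,sys
from h import *
o,w=pickle.load(open('w4.pkl','rb'))
g=cv2.GaussianBlur(cv2.cvtColor(w['color'],cv2.COLOR_RGB2GRAY),(3,3),0).astype(float)
L=[];Rr=[]
for r in range(22,216,3):
    d=np.diff(g[r]); 
    L.append((240+np.argmin(d[240:258])+.5,r)); Rr.append((314+np.argmax(d[314:332])+.5,r))
def fit(pts):
    P=plane(w,pts,.019,o)[:,:2]*1000
    vx,vy,x,y=cv2.fitLine(P.astype(np.float32),cv2.DIST_HUBER,0,.5,.01).ravel()
    if vy>0: vx,vy=-vx,-vy
    n=np.array([-vy,vx]);res=(P-[x,y])@n
    return np.degrees(np.arctan2(vy,vx)),np.array([x,y]),n,np.median(abs(res))
a=fit(L);b=fit(Rr)
print('ang',a[0],b[0],'res',a[3],b[3],'width',(b[1]-a[1])@a[2])
ang=np.radians((a[0]+b[0])/2);u=np.array([np.cos(ang),np.sin(ang)]);n=np.array([-u[1],u[0]])
mid=((a[1]@n)+(b[1]@n))/2
P0=np.array([399.7,-452.3]);C=P0+(mid-P0@n)*n;print('axis pt',C)
xs=np.arange(-86,87,1.);
for z in (.019,.027):
    prof=np.median([cv2.remap(g.astype(np.float32),*[q.astype(np.float32).reshape(-1,1) for q in proj(w,np.c_[(C+xs[:,None]*u+k*n)/1000,np.full(len(xs),z)],o).T],cv2.INTER_LINEAR).ravel() for k in range(-20,21,5)],axis=0)
    print(z,'end edges',xs[np.argmin(np.diff(prof[:20]))]+.5,xs[153+np.argmax(np.diff(prof[153:]))]+.5)
print([(int(x),int(p)) for x,p in zip(xs[::2],prof[::2])])
E
python3 edges.py
```

```text
ang -67.596344 -67.763084 res 0.19918433892435417 0.24191601454704678 width 54.871483
axis pt [ 400.82855893 -451.83667742]
0.019 end edges -76.5 79.5
0.027 end edges -75.5 75.5
[(-86, 0), (-84, 0), (-82, 0), (-80, 0), (-78, 167), (-76, 143), (-74, 66), (-72, 45), (-70, 73), (-68, 94), (-66, 96), (-64, 95), (-62, 86), (-60, 51), (-58, 58), (-56, 63), (-54, 71), (-52, 96), (-50, 96), (-48, 86), (-46, 74), (-44, 66), (-42, 60), (-40, 53), (-38, 84), (-36, 101), (-34, 101), (-32, 101), (-30, 102), (-28, 102), (-26, 102), (-24, 102), (-22, 97), (-20, 53), (-18, 59), (-16, 65), (-14, 78), (-12, 85), (-10, 85), (-8, 68), (-6, 61), (-4, 53), (-2, 45), (0, 86), (2, 90), (4, 90), (6, 90), (8, 90), (10, 89), (12, 89), (14, 86), (16, 50), (18, 42), (20, 38), (22, 35), (24, 35), (26, 36), (28, 34), (30, 30), (32, 29), (34, 34), (36, 35), (38, 35), (40, 35), (42, 35), (44, 35), (46, 35), (48, 30), (50, 28), (52, 32), (54, 51), (56, 85), (58, 72), (60, 55), (62, 64), (64, 87), (66, 86), (68, 74), (70, 34), (72, 30), (74, 71), (76, 127), (78, 170), (80, 172), (82, 171), (84, 172), (86, 172)]
```

Call:
{"name": "move_arm", "arguments": {
  "moves": [
    [[0.001,0.001,-0.05,0.5,30],[0.001,0.001,-0.095,0.5,30],[0.001,0.001,-0.12,0.5,30],[0.001,0.001,-0.129,0.5,30],[0.001,0.001,-0.129,0.5,30]]
  ]
}}

```text
clock: 6.1
eef_pos: [0.4221, -0.5034, 0.0217]
tool_rot: [0.556, 0.831, 0.0, -0.0]
ft_force: [0.0, 0.8, -0.2]
grip_width: 0.0562
grasp_force: 64.1
```

Call:
{"name": "move_arm", "arguments": {
  "moves": [
    [[0,0,-0.002,0,30],[0,0,-0.004,0,30],[0,0,-0.005,0,30],[0,0,-0.005,0,30]]
  ]
}}

```text
clock: 6.6
eef_pos: [0.4223, -0.5045, 0.0169]
tool_rot: [0.556, 0.831, -0.0, 0.001]
ft_force: [0.1, -0.4, 0.1]
grip_width: 0.0562
grasp_force: 64.3
```

Call:
{"name": "move_arm", "arguments": {
  "moves": [
    [[0,0,-0.001,0,30],[0,0,-0.001,0,30]]
  ]
}}

```text
clock: 6.85
eef_pos: [0.4227, -0.5051, 0.0163]
tool_rot: [0.556, 0.831, -0.0, 0.001]
ft_force: [0.9, -1.9, 3.0]
grip_width: 0.0563
grasp_force: 64.6
```

Call:
{"name": "move_arm", "arguments": {
  "moves": [
    [[0,0,-0.001,0,30],[0,0,-0.001,0,30]]
  ]
}}

```text
clock: 7.1
eef_pos: [0.4229, -0.5056, 0.0158]
tool_rot: [0.556, 0.831, -0.001, 0.002]
ft_force: [0.3, -2.2, 5.9]
grip_width: 0.0564
grasp_force: 64.9
```

Call:
{"name": "move_arm", "arguments": {
  "moves": [
    [[0,0,0,0,70],[0,0,0,0,82],[0,0,0,0,82],[0,0,0.02,0,82],[0,0,0.06,0,82]]
  ]
}}

```text
clock: 7.72
eef_pos: [0.4206, -0.5021, 0.072]
tool_rot: [0.556, 0.831, 0.001, -0.003]
ft_force: [0.3, -0.4, 0.3]
grip_width: 0.0699
grasp_force: 0.0
```

Call:
{"name": "move_arm", "arguments": {
  "moves": [
    [[-0.01,0.02,0.04,-8,82],[-0.035,0.06,0.08,-18,82],[-0.06,0.1,0.08,-28,82],[-0.09,0.15,0.08,-29,82],[-0.117,0.18,0.08,-29,82]]
  ]
}}

```text
clock: 8.35
eef_pos: [0.3035, -0.3215, 0.1541]
tool_rot: [0.746, 0.666, 0.0, -0.001]
ft_force: [0.8, -0.1, 0.6]
grip_width: 0.07
grasp_force: 0.0
```

```bash
python3 look.py w5 .0246
```

```text
8.35 [ 0.3035 -0.3215  0.1541] tooly -6.5 w 0.07
[270. 174.] [ 294.6 -298.3   52.4   20.1   -6.6] 262
[544. 168.] [ 500.1 -319.9   27.9   25.1   -9.7] 125
[439. 112.] [ 421.9 -270.8   46.5   27.1   -6.8] 187
```

View pics/w5.png

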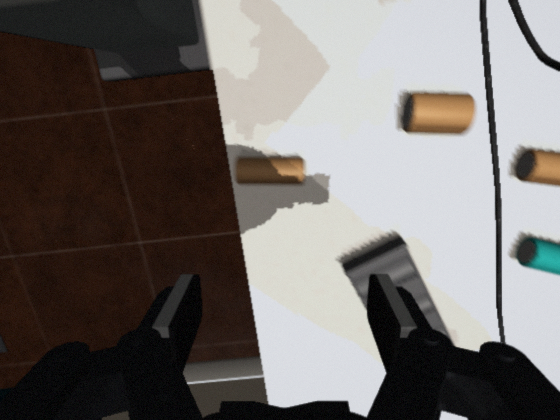

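B is at (270,174) with the arm still settling (blur). I'll hover closer and re-measure.

Call:
{"name": "move_arm", "arguments": {
  "moves": [
    [[-0.01,0.021,-0.05,0,82],[-0.01,0.021,-0.05,0,82],[-0.01,0.021,-0.05,0,82]]
  ]
}}

```text
clock: 8.78
eef_pos: [0.2959, -0.304, 0.1051]
tool_rot: [0.746, 0.665, -0.0, 0.001]
ft_force: [-0.2, -0.8, 0.2]
grip_width: 0.07
grasp_force: 0.0
```

```bash
python3 look.py w6 .011
```

```text
8.78 [ 0.2959 -0.304   0.1051] tooly -6.6 w 0.07
[285. 216.] [ 295.3 -303.8   54.6   22.5   -6.6] 294
[485. 147.] [ 430.8 -275.1   52.6   30.2   -6.8] 231
```

Call:
{"name": "move_arm", "arguments": {
  "moves": [
    [[0,-0.001,-0.045,0,82],[0,-0.001,-0.08,0,82],[0,-0.001,-0.095,0,82],[0,-0.001,-0.102,0,82],[0,-0.001,-0.102,0,82]]
  ]
}}

```text
clock: 9.45
eef_pos: [0.296, -0.3053, 0.0029]
tool_rot: [0.747, 0.665, 0.0, 0.001]
ft_force: [-0.5, 0.2, -0.9]
grip_width: 0.0701
grasp_force: 0.0
```

Call:
{"name": "move_arm", "arguments": {
  "moves": [
    [[0,0,0,0,50],[0,0,0,0,25],[0,0,0,0,25],[0,0,0,0,25]]
  ]
}}

```text
clock: 9.95
eef_pos: [0.2963, -0.3054, 0.0037]
tool_rot: [0.747, 0.665, 0.0, 0.002]
ft_force: [-0.5, -0.1, 5.5]
grip_width: 0.0512
grasp_force: 62.9
```

```bash
python3 look.py w7 .011
```

```text
9.95 [ 0.2963 -0.3054  0.0037] tooly -6.6 w 0.0512
[279. 295.] [ 295.8 -307.2   54.6   16.6   -7.3] 529
```

Call:
{"name": "move_arm", "arguments": {
  "moves": [
    [[0,0,0.01,0,25],[0,0,0.03,0,25],[0,0,0.06,0,25],[0.02,-0.01,0.09,5,25],[0.04,-0.04,0.1,12,25]]
  ]
}}

```text
clock: 10.62
eef_pos: [0.3358, -0.344, 0.1049]
tool_rot: [0.671, 0.741, 0.0, 0.001]
ft_force: [1.1, -0.5, -1.3]
grip_width: 0.0516
grasp_force: 62.9
```

Call:
{"name": "move_arm", "arguments": {
  "moves": [
    [[0.02,-0.04,0,6,25],[0.04,-0.08,0,12,25],[0.065,-0.115,0,17,25],[0.076,-0.132,0,17,25],[0.076,-0.132,-0.03,17,25]]
  ]
}}

```text
clock: 11.25
eef_pos: [0.4133, -0.4791, 0.0746]
tool_rot: [0.556, 0.831, -0.001, 0.003]
ft_force: [-1.3, 0.4, -1.6]
grip_width: 0.0514
grasp_force: 62.9
```

Call:
{"name": "move_arm", "arguments": {
  "moves": [
    [[0,0,-0.03,0,25],[0,0,-0.043,0,25],[0,0,-0.048,0,25],[0,0,-0.048,0,25]]
  ]
}}

```text
clock: 11.75
eef_pos: [0.4113, -0.4763, 0.025]
tool_rot: [0.556, 0.831, -0.0, 0.0]
ft_force: [-0.0, 0.2, -1.5]
grip_width: 0.0512
grasp_force: 62.9
```

Call:
{"name": "move_arm", "arguments": {
  "moves": [
    [[0,0,-0.002,0,25],[0,0,-0.004,0,25],[0,0,-0.005,0,25],[0,0,-0.005,0,25]]
  ]
}}

```text
clock: 12.25
eef_pos: [0.4111, -0.4762, 0.0195]
tool_rot: [0.556, 0.831, -0.0, 0.0]
ft_force: [-0.5, -0.1, -1.3]
grip_width: 0.0514
grasp_force: 63.0
```

Call:
{"name": "move_arm", "arguments": {
  "moves": [
    [[0,0,-0.001,0,25],[0,0,-0.001,0,25]]
  ]
}}

```text
clock: 12.5
eef_pos: [0.4114, -0.4767, 0.0189]
tool_rot: [0.556, 0.831, -0.0, 0.001]
ft_force: [0.9, -1.6, 1.3]
grip_width: 0.0513
grasp_force: 63.2
```

Call:
{"name": "move_arm", "arguments": {
  "moves": [
    [[0,0,-0.001,0,25],[0,0,-0.001,0,25]]
  ]
}}

```text
clock: 12.75
eef_pos: [0.4116, -0.4768, 0.0188]
tool_rot: [0.556, 0.831, -0.0, 0.001]
ft_force: [-0.3, -0.1, 5.4]
grip_width: 0.0516
grasp_force: 63.7
```

Call:
{"name": "move_arm", "arguments": {
  "moves": [
    [[0,0,0,0,65],[0,0,0,0,76],[0,0,0,0,76],[0,0,0.02,0,76],[0,0,0.06,0,76]]
  ]
}}

```text
clock: 13.38
eef_pos: [0.4096, -0.4744, 0.0753]
tool_rot: [0.556, 0.831, 0.001, -0.003]
ft_force: [-0.5, -1.2, 0.8]
grip_width: 0.0651
grasp_force: 0.0
```

Call:
{"name": "move_arm", "arguments": {
  "moves": [
    [[0.02,0.03,0.03,-10,76],[0.05,0.07,0.053,-20,76],[0.08,0.11,0.053,-30,76],[0.1,0.14,0.053,-36.5,76],[0.1,0.14,0.053,-36.5,76]]
  ]
}}

```text
clock: 14.0
eef_pos: [0.5123, -0.3335, 0.1301]
tool_rot: [0.787, 0.617, 0.0, -0.0]
ft_force: [0.2, -0.5, 0.0]
grip_width: 0.065
grasp_force: 0.0
```

```bash
python3 look.py w8 .013; python3 - <<'E'
from h import *
import pickle
d=pickle.load(open('cams.pkl','rb'));t=d['top'];s=d['side']
def tri(a,b):
    e1,A1=pose(t);e2,A2=pose(s);d1=(rays(t,[a])@A1.T)[0];d2=(rays(s,[b])@A2.T)[0]
    k=np.linalg.lstsq(np.c_[d1,-d2],e2-e1,rcond=None)[0];p,q=e1+k[0]*d1,e2+k[1]*d2
    return ((p+q)/2).round(3),np.linalg.norm(p-q).round(3)
for a in ((190,47),(391,49)):
    for b in ((315,265),(437,378)): print(a,b,tri(a,b))
E
```

```text
14.0 [ 0.5123 -0.3335  0.1301] tooly -13.8 w 0.065
[216. 389.] [ 408.5 -488.8   39.9   22.8   22.3] 99
[289. 192.] [ 517.4 -325.9   50.4   20.7  -13.9] 194
[35. 13.] [ 393.7 -172.    34.1   22.9   14. ] 167
(190, 47) (315, 265) (array([ 0.622, -0.267,  0.111]), np.float64(0.231))
(190, 47) (437, 378) (array([ 0.918, -0.1  , -0.576]), np.float64(0.144))
(391, 49) (315, 265) (array([ 0.617, -0.447,  0.256]), np.float64(0.005))
(391, 49) (437, 378) (array([ 0.738, -0.455,  0.115]), np.float64(0.132))
```

View pics/w8.png

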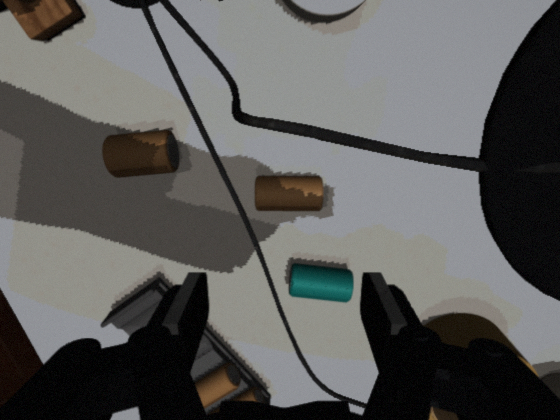

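C is at (289,193), partly shaded. The turquoise decoy is at (321,283), and A and B are seen bedded near (215,385). I'll re-measure C with a laxer mask, hovering closer.

```bash
sed -i 's/(5,70,60)/(3,90,28)/' h.py; python3 - <<'E'
from h import *
import pickle
o,w=pickle.load(open('w8.pkl','rb'))
for b in blobs(w,.013,o,amin=800): print(*b)
E
```

```text
[216. 384.] [ 411.5 -484.8   50.1   27.8   22.6] 129
[472. 335.] [ 651.2 -492.9  117.    33.3  -36.3] 359
[288. 193.] [ 516.8 -327.    49.9   26.1  -13.8] 188
[140. 153.] [ 419.9 -273.2   50.8   30.    -8.4] 202
[42. 15.] [ 393.4 -179.1   44.9   21.9  -13.3] 195
```

Call:
{"name": "move_arm", "arguments": {
  "moves": [
    [[0.006,0.009,-0.03,0,76],[0.006,0.009,-0.03,0,76],[0.006,0.009,-0.03,0,76]]
  ]
}}

```text
clock: 14.42
eef_pos: [0.5165, -0.3281, 0.1007]
tool_rot: [0.789, 0.615, -0.0, 0.0]
ft_force: [0.4, 0.6, 0.1]
grip_width: 0.0653
grasp_force: 0.0
```

```bash
python3 look.py w9 .013
```

```text
14.42 [ 0.5165 -0.3281  0.1007] tooly -14.1 w 0.0653
[285. 214.] [ 516.9 -326.9   50.    27.   -14.2] 208
[119. 172.] [ 418.9 -273.    51.7   30.3   -8.2] 232
[18. 20.] [ 398.6 -176.1   33.9   18.9   14.2] 169
```

Call:
{"name": "move_arm", "arguments": {
  "moves": [
    [[0,0,-0.04,0,76],[0,0,-0.07,0,76],[0,0,-0.087,0,76],[0,0,-0.094,0,76],[0,0,-0.094,0,76]]
  ]
}}

```text
clock: 15.1
eef_pos: [0.5174, -0.3275, 0.0068]
tool_rot: [0.789, 0.615, 0.0, 0.0]
ft_force: [0.4, -0.4, -0.3]
grip_width: 0.0649
grasp_force: 0.0
```

Call:
{"name": "move_arm", "arguments": {
  "moves": [
    [[0,0,0,0,45],[0,0,0,0,20],[0,0,0,0,20],[0,0,0,0,20]]
  ]
}}

```text
clock: 15.6
eef_pos: [0.5183, -0.3278, 0.008]
tool_rot: [0.788, 0.615, 0.001, 0.002]
ft_force: [-0.7, 0.1, 6.3]
grip_width: 0.0464
grasp_force: 63.0
```

```bash
python3 look.py w10 .013
```

```text
15.6 [ 0.5183 -0.3278  0.008 ] tooly -14.1 w 0.0464
[289. 279.] [ 518.9 -325.3   50.4   24.3  -14.2] 301
[ 35. 228.] [ 426.8 -275.1   34.3   33.8   76.8] 322
```

Call:
{"name": "move_arm", "arguments": {
  "moves": [
    [[0,0,0.01,0,20],[0,0,0.03,0,20],[0,0,0.06,0,20],[-0.01,-0.01,0.09,8,20],[-0.04,-0.04,0.094,16,20]]
  ]
}}

```text
clock: 16.27
eef_pos: [0.4791, -0.3671, 0.1031]
tool_rot: [0.692, 0.722, 0.0, 0.002]
ft_force: [0.5, -2.2, -2.2]
grip_width: 0.0467
grasp_force: 62.2
```

Call:
{"name": "move_arm", "arguments": {
  "moves": [
    [[-0.035,-0.035,0,8,20],[-0.07,-0.065,0,16,20],[-0.08,-0.076,0,20.5,20],[-0.08,-0.076,-0.03,20.5,20],[-0.08,-0.076,-0.055,20.5,20]]
  ]
}}

```text
clock: 16.9
eef_pos: [0.3961, -0.4428, 0.0445]
tool_rot: [0.557, 0.831, 0.0, -0.001]
ft_force: [-0.2, 0.4, -1.7]
grip_width: 0.0466
grasp_force: 62.2
```

Call:
{"name": "move_arm", "arguments": {
  "moves": [
    [[0,0,-0.01,0,20],[0,0,-0.016,0,20],[0,0,-0.018,0,20],[0,0,-0.019,0,20],[0,0,-0.02,0,20]]
  ]
}}

```text
clock: 17.52
eef_pos: [0.3974, -0.4434, 0.026]
tool_rot: [0.556, 0.831, -0.0, 0.001]
ft_force: [-0.7, 0.3, -1.3]
grip_width: 0.0466
grasp_force: 62.2
```

Call:
{"name": "move_arm", "arguments": {
  "moves": [
    [[0,0,-0.0015,0,20],[0,0,-0.003,0,20],[0,0,-0.003,0,20]]
  ]
}}

```text
clock: 17.9
eef_pos: [0.397, -0.443, 0.0223]
tool_rot: [0.556, 0.831, 0.0, 0.0]
ft_force: [0.5, -0.2, -1.3]
grip_width: 0.0464
grasp_force: 62.2
```

Call:
{"name": "move_arm", "arguments": {
  "moves": [
    [[0,0,-0.001,0,20],[0,0,-0.001,0,20]]
  ]
}}

```text
clock: 18.15
eef_pos: [0.397, -0.4431, 0.0223]
tool_rot: [0.556, 0.831, -0.0, 0.0]
ft_force: [-2.5, 1.9, 4.5]
grip_width: 0.0466
grasp_force: 63.0
```

Call:
{"name": "move_arm", "arguments": {
  "moves": [
    [[0,0,0,0,60],[0,0,0,0,70],[0,0,0,0,70],[0,0,0.02,0,70],[0,0.01,0.06,0,70]]
  ]
}}

```text
clock: 18.77
eef_pos: [0.3958, -0.4321, 0.0798]
tool_rot: [0.556, 0.831, 0.0, -0.002]
ft_force: [0.6, -0.7, 0.5]
grip_width: 0.0598
grasp_force: 0.0
```

Call:
{"name": "move_arm", "arguments": {
  "moves": [
    [[0.005,0.05,0.02,-10,70],[0.015,0.1,0.02,-20,70],[0.023,0.15,0.02,-30.5,70],[0.023,0.159,0.02,-30.5,70],[0.023,0.159,0.02,-30.5,70]]
  ]
}}

```text
clock: 19.4
eef_pos: [0.4203, -0.2739, 0.1015]
tool_rot: [0.754, 0.656, -0.0, 0.0]
ft_force: [-0.2, -0.4, 0.7]
grip_width: 0.0597
grasp_force: 0.0
```

Call:
{"name": "move_arm", "arguments": {
  "moves": [
    [[0,0,0,0,70]]
  ]
}}

```text
clock: 19.52
eef_pos: [0.4202, -0.2753, 0.1014]
tool_rot: [0.755, 0.655, -0.0, 0.001]
ft_force: [0.5, 0.1, 0.8]
grip_width: 0.0599
grasp_force: 0.0
```

```bash
python3 look.py w11 .015
```

```text
19.52 [ 0.4202 -0.2753  0.1014] tooly -8.1 w 0.0599
[290. 213.] [ 424.1 -273.5   45.6   31.    -8.2] 208
[207.  40.] [ 390.6 -162.8   48.2   40.9  -75.6] 266
```

View pics/w11.png

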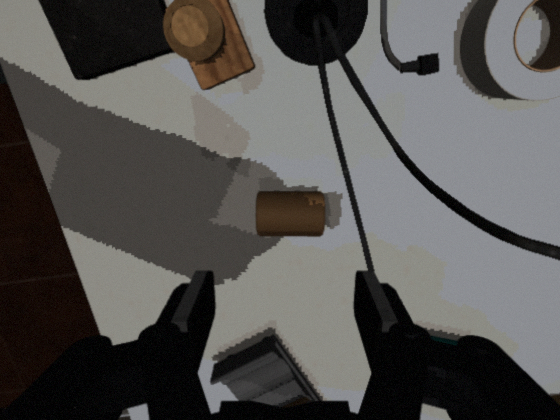

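D at (290,213) is 45.6×31 mm as expected, with the cable just beyond it. The fingertips stay about 10 mm above the surface, clear of the cable.

Call:
{"name": "move_arm", "arguments": {
  "moves": [
    [[0.004,0,-0.04,0,70],[0.004,0,-0.07,0,70],[0.004,0,-0.086,0,70],[0.004,0,-0.093,0,70],[0.004,0,-0.093,0,70]]
  ]
}}

```text
clock: 20.2
eef_pos: [0.4238, -0.2746, 0.008]
tool_rot: [0.755, 0.655, -0.0, -0.0]
ft_force: [-0.9, -0.4, 0.0]
grip_width: 0.06
grasp_force: 0.0
```

Call:
{"name": "move_arm", "arguments": {
  "moves": [
    [[0,0,0,0,40],[0,0,0,0,15],[0,0,0,0,15],[0,0,0,0,15]]
  ]
}}

```text
clock: 20.7
eef_pos: [0.4251, -0.2748, 0.0094]
tool_rot: [0.755, 0.656, 0.0, 0.001]
ft_force: [0.8, -1.9, 6.4]
grip_width: 0.0419
grasp_force: 62.4
```

Call:
{"name": "move_arm", "arguments": {
  "moves": [
    [[0,0,0.01,0,15],[0,0,0.03,0,15],[0,0,0.06,0,15],[-0.005,-0.02,0.09,8,15],[-0.02,-0.06,0.092,16,15]]
  ]
}}

```text
clock: 21.32
eef_pos: [0.4054, -0.3341, 0.1028]
tool_rot: [0.653, 0.757, 0.0, 0.002]
ft_force: [0.3, -0.9, -2.0]
grip_width: 0.0418
grasp_force: 61.7
```

Call:
{"name": "move_arm", "arguments": {
  "moves": [
    [[-0.01,-0.035,0,8,15],[-0.022,-0.072,0,14.5,15],[-0.022,-0.072,-0.03,14.5,15],[-0.022,-0.072,-0.055,14.5,15],[-0.022,-0.072,-0.07,14.5,15]]
  ]
}}

```text
clock: 21.95
eef_pos: [0.3806, -0.4047, 0.0285]
tool_rot: [0.556, 0.831, 0.001, -0.002]
ft_force: [0.4, 0.1, -1.7]
grip_width: 0.0416
grasp_force: 61.6
```

Call:
{"name": "move_arm", "arguments": {
  "moves": [
    [[0,0,-0.002,0,15],[0,0,-0.004,0,15],[0,0,-0.006,0,15],[0,0,-0.006,0,15]]
  ]
}}

```text
clock: 22.45
eef_pos: [0.3823, -0.4062, 0.0249]
tool_rot: [0.556, 0.831, -0.0, 0.001]
ft_force: [1.0, -0.4, -2.5]
grip_width: 0.0416
grasp_force: 61.6
```

Call:
{"name": "move_arm", "arguments": {
  "moves": [
    [[0,0,-0.001,0,15],[0,0,-0.001,0,15]]
  ]
}}

```text
clock: 22.7
eef_pos: [0.382, -0.406, 0.0234]
tool_rot: [0.556, 0.831, -0.0, 0.0]
ft_force: [0.1, -0.3, -2.1]
grip_width: 0.0416
grasp_force: 61.6
```

Call:
{"name": "move_arm", "arguments": {
  "moves": [
    [[0,0,-0.001,0,15],[0,0,-0.001,0,15]]
  ]
}}

```text
clock: 22.95
eef_pos: [0.3822, -0.4064, 0.023]
tool_rot: [0.556, 0.831, -0.0, 0.001]
ft_force: [-0.8, 0.3, 2.8]
grip_width: 0.0414
grasp_force: 62.1
```

Call:
{"name": "move_arm", "arguments": {
  "moves": [
    [[0,0,-0.001,0,15],[0,0,-0.001,0,15]]
  ]
}}

```text
clock: 23.2
eef_pos: [0.3823, -0.4064, 0.0229]
tool_rot: [0.556, 0.831, -0.0, 0.001]
ft_force: [-2.2, 0.9, 8.9]
grip_width: 0.0416
grasp_force: 63.1
```

Call:
{"name": "move_arm", "arguments": {
  "moves": [
    [[0,0,0,0,55],[0,0,0,0,65],[0,0,0,0,65],[0,0,0.03,0,65],[0,0,0.08,0,65]]
  ]
}}

```text
clock: 23.82
eef_pos: [0.3806, -0.4046, 0.0998]
tool_rot: [0.556, 0.831, 0.001, -0.003]
ft_force: [-0.4, -0.5, -0.0]
grip_width: 0.0556
grasp_force: 0.0
```

Call:
{"name": "move_arm", "arguments": {
  "moves": [
    [[0.015,-0.04,0.05,0,65],[0.03,-0.08,0.07,0,65],[0.045,-0.12,0.07,0,65],[0.045,-0.12,0.07,0,65],[0.045,-0.12,0.07,0,65]]
  ]
}}

```text
clock: 24.45
eef_pos: [0.4265, -0.5252, 0.17]
tool_rot: [0.556, 0.831, 0.0, -0.001]
ft_force: [0.5, 0.0, 0.0]
grip_width: 0.0558
grasp_force: 0.0
```

```bash
python3 look.py w12 .0265; python3 - <<'E'
from h import *
C=np.array([400.8,-451.8]);a=np.radians(-67.7);u=np.array([np.cos(a),np.sin(a)])
n=np.array([-u[1],u[0]])
import pickle
o,w=pickle.load(open('w12.pkl','rb'))
for b in blobs(w,.0265,o,amin=600): p=b[1];print('along',((p[:2]-C)@u).round(1),'across',((p[:2]-C)@n).round(1),p[2:])
from workcell import vision
t=vision.camera('top')
for b in blobs(t,.0265): p=b[1];print('top',b[0],'along',((p[:2]-C)@u).round(1),'across',((p[:2]-C)@n).round(1),p)
E
```

```text
24.45 [ 0.4265 -0.5252  0.17  ] tooly 22.4 w 0.0558
[504. 265.] [ 630.3 -513.1  127.6   94.4  -27.5] 348
[289. 168.] [ 422.6 -504.8   58.3   18.6   22.4] 179
[290. 127.] [ 410.8 -475.1   54.    21.8   22.4] 186
[290.  77.] [ 396.9 -442.    50.4   25.5   22.4] 195
[291.  19.] [ 382.8 -406.6   46.2   24.4   22.3] 200
[ 49. 116.] [ 235.6 -543.1  180.4   71.9  -89.2] 1475
along 143.8 across 189.1 [127.6  94.4 -27.5]
along 57.3 across 0.1 [58.3 18.6 22.4]
along 25.4 across 0.4 [54.  21.8 22.4]
along -10.5 across 0.1 [50.4 25.5 22.4]
along -48.6 across 0.5 [46.2 24.4 22.3]
along 21.8 across -187.5 [180.4  71.9 -89.2]
top [506. 392.] along 103.8 across -365.4 [ 102.1 -686.5  158.8   81.2  -45.1]
top [537. 381.] along 170.0 across -340.8 [ 1.500e+02 -7.384e+02  1.557e+02  3.140e+01 -1.000e-01]
top [170. 314.] along -370.1 across -39.5 [ 223.8 -124.4  311.9   73.1   89.9]
top [339. 234.] along -49.1 across 0.4 [ 382.5 -406.2   40.4   28.2   22.2]
top [199. 227.] along -266.8 across 101.3 [ 393.3 -166.5   43.9   32.7  -75.6]
top [359. 221.] along -9.3 across 7.8 [ 404.5 -440.2   30.8   24.6   22. ]
top [401.  95.] along 144.7 across 183.1 [ 625.1 -516.2  105.8   89.2  -33.5]
top [457.  81.] along 248.4 across 175.4 [ 657.3 -615.1   81.5   43.6  -52.9]
top [364.  18.] along 140.4 across 339.5 [ 768.2 -452.9   42.5   30.3  -89.2]
```

View pics/w12.png

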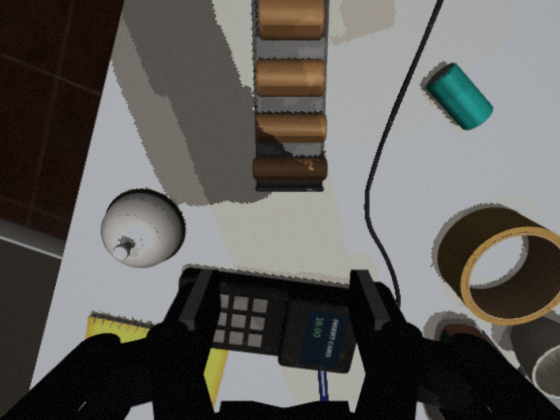

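The view shows A (289,168), B (290,127), C (290,77) and D (291,19) each in its own cradle and centred across the tray. D is clipped by the top of the frame, but its set-down height matched the bedded one. Handing in.

```bash
python3 -c "
from workcell import job
print(job.job_done())"
```

```text
the job is handed in; nothing more can be done
None
```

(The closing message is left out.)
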